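# Feed one bobbin and nudge it to the green pad

## Robot

A 6-joint arm with a two-finger parallel gripper is mounted at the origin on the work surface. World frame = base frame: x ahead of the robot, y to its left, z up, the work surface at z = 0. Lengths are in mm, angles in rad, forces in N, time in s.
With the tool pointing down it reaches from about 250 to 775 mm from the base axis. Payload 8.9 kg.
Tool frame: the origin (TCP) lies between the finger pads; the fingertips stand 19 mm ahead of it and the grasp point (between the pads) is the TCP; z points along the fingers, y is the line along which they close (so a half turn about z gives the same grasp; the last joint's range is limited). The gripper opens to 85 mm and grips with 20 to 120 N. Pads are 22 mm wide; open, the fingers measure 114 mm over their backs; the gripper's body (76 mm by 85 mm) begins 54 mm behind the grasp point. The pads swing forward as they close: fully open they stand 13 mm farther back than shut.
Start: joints at [-1.47, 0.291, -0.153, 1.127, 0, 1.431], TCP at [124.694, -509.976, 250.305] pointing down, gripper open.
Joint ranges: [-2.52, 2.52], [-0.91, 1.74], [-1.3, 1.37], [-1.96, 2.02], [-1.52, 1.47], [-3.14, 3.14]. Speed limits (rad/s): [2.22, 2.22, 2.79, 3.14, 3.14, 3.14].

## Interface

Orientations are given as a rotation vector (axis times angle).
In Python, from bench import env gives the robot as it stands. The module is installed in compiled form; this text tells all that it offers.
- The arm moves only by the tool arm_command, never from a script. Its arguments are lists of equal length, an entry for each row: "dp": the shift along the tool's x, y, z in mm, a list of three; "delta_rot": the turn, a rotation vector about the tool's x, y, z in rad, a list of three. A call has 1 to 8 rows; each row shifts and turns the commanded pose from where the row before left it, along the tool's axes as they then stand; what a row does not reach is not made up. A row lasts 1/12 s, in which the tool goes at most 41.7 mm and 7.16 degrees, less where a joint would pass 70% of its speed; a pose out of reach is approached as far as the arm can. A call is refused whole if a number of a shift passes 41.7 or a number of a turn 0.125, either way. A call with a gripper value outside its range is refused whole. "jaw" is the closure, from 0 (fully open) to 1 (shut), set as the call begins (left out, the last holds). The fingers move at their own pace and stop on an object; "squeeze" is the grip in N (left out, the last holds). Time passes only in rows, so rows that do not move let the fingers close. It gives the time, the measured TCP pose, the force, the opening and the grip force at its end, in the units of the state.
- env.get_state(): the state, without advancing time (a new reading comes with each control period).
- env.capture(name): name is "side" or "top" or "wrist"; returns (picture, depth): 480x640x3 uint8, blue, green, red; 480x640 float32, mm along the optical axis (not along the pixel's ray), 0 where there is no reading.
- env.calibration(name): a dict with "K" (3x3 intrinsics, pixels), "rvec" (rotation vector, rad) and "tvec" (3), from world to camera coordinates, as OpenCV has them; the wrist camera has in their place "hand_eye" (4x4, takes a point from camera to tool coordinates, whose origin is the TCP and whose axes are the flange's). Camera axes: x right, y down, z forward; pixel columns grow to the right and rows downward; lengths in mm; the calibration is good to about 2 mm. A picture is of the moment at which its call begins: read the wrist's pose just before it. calibration takes no time and is no camera call.
- env.close_job(): hands the job in; it is judged then, once.
The state is a dict: "time_s": time; "q": joint angles; "dq": joint speeds; "effort": joint torques, N m; "tcp_pos": TCP position; "ee_rot": TCP orientation; "wrist_force": force on the tool from outside, world axes, zero at the start; "ft_torque": the same for the moment, N m; "finger_gap": opening from 0.0 (shut) to 1.0 (fully open); "grasp_force": force on a finger pad.
Only numpy, scipy, OpenCV 4.12 (cv2) and the standard library are available. Lean on these libraries where they do the work, as an engineer would, in place of code of your own. Each camera call takes 0.05 s, during which the arm holds its last target. There are 200 camera calls.

## Task

Press the red plunger of the bobbin feeder fully home once, so that a single bobbin comes out onto the deck, and let the plunger spring all the way back. Then gently nudge that bobbin aside with a fingertip, sliding it flat along the deck until the whole of it rests on the green felt pad, without pinching or lifting it. Leave the navy bobbin on the orange pad, the bobbins in the magazine and everything else on the table where they are.

Things in the scene. Friction and masses are not known exactly. Their poses are not given: they have to be found in the camera images.
- feeder: Bobbin feeder fixed to the table. Origin under its magazine's axis at table level; x = way the plunger is pressed and bobbins come out, y to the left of that, z up. Grey plate 12 mm high: stem x -78 to 68, y +-26 mm; outfeed deck x 6 to 69, y +-100 mm, its front and two ends rimmed 4 mm thick, 5 mm high. Blue plunger housing x -74 to -18, y +-22, to z 44 mm.
- magazine_top (a point): Centre of the open top of the clear magazine, on the feeder's z axis, 60 mm above the table. The magazine is about 42 mm square and stands on the plate; a stack of four cream bobbins is inside. When the plunger goes back the next bobbin drops by itself.
- outlet (a point): Point on the deck where a fed bobbin comes to rest, flat, in front of the gate under the magazine's front wall: 43 mm ahead (x) of the feeder's origin, 12 mm above the table. After a fast press it slides some mm further.
- plunger (a joint): Travel of the red plunger in m along the feeder's x: 0 out (at rest), 0.048 fully home. A spring brings it back when let go; it takes about 3 N at first and 9.5 N fully home.
- plunger_face (a point): Centre of the flat outer face of the plunger's red knob (disc of 32 mm diameter, 10 mm thick, upright, facing the feeder's -x). 134 mm behind the feeder's origin and 27 mm above the table at rest; moves with the plunger. Nothing but the table is below and behind it.
- bobbin1: The lowest cream bobbin of the stack, the one to be fed and nudged: 25 mm diameter, 11 mm tall, about 14 g, lying flat; origin at the centre of its underside, z up its axis.
- bobbin2: Second cream bobbin of the stack, stays in the magazine: 25 mm diameter, 11 mm tall, about 14 g, lying flat; origin at the centre of its underside, z up its axis.
- bobbin3: Third cream bobbin of the stack, stays in the magazine, same size.
- bobbin4: Top cream bobbin of the stack, stays in the magazine, same size.
- pad_green: Green felt pad, 50 x 50 mm, inlaid flush in the deck on one side of the outlet (which side varies): centre 75 mm to the left or right (feeder y) and 43 mm ahead (feeder x) of the feeder's origin; sides along the feeder's x and y. Origin at its centre on the deck's surface, 12 mm above the table.
- pad_orange: Orange felt pad of the same size and height on the other side of the outlet.
- navy_bobbin: Bobbin wound with navy thread, lying on the orange pad, to be left there: 25 mm diameter, 11 mm tall, about 14 g, lying flat; origin at the centre of its underside, z up its axis.
- thread_reel: Loose reel of crimson thread standing beside the feeder, 28 mm diameter, 50 mm tall; origin at its underside.
- tape_measure: Loose yellow round tape measure lying beside the feeder, 52 mm diameter, 20 mm tall; origin at its underside.
- thread_cone: Loose white cone of thread standing on the table, 58 mm wide at the foot, 113 mm tall; origin at its underside.
- shears: Loose fabric shears with black handles lying on the table, about 205 x 85 mm, 13 mm high; origin near the pivot.
- pin_dish: Loose blue pin dish, 90 mm wide, 22 mm tall; origin at its underside.
- marker: Loose dark blue marker pen lying on the table, 135 mm long, 17 mm high; origin near its middle.
- button_jar: Loose closed jar of pink buttons with a brass lid, 64 mm wide, 76 mm tall; origin at its underside.

How it is judged:
By the outcome, as a careful person would: the job done as asked, in the order asked, and still so for the second after the job is handed in, with the robot touching nothing.
It also fails if it takes over 51 s, if anything falls off the work surface, if the arm or the gripper's body presses on something with over 40 N, if the wrist force passes 120 N, or if a joint passes its speed limit or range.

## Working session

There is one attempt and no reset: what is moved stays moved. The work goes in short steps, Python scripts to look and compute and a tool call to move; the robot and the scene stay as the last step left them, time stands still between calls to the robot, and variables do not carry over. Pictures are saved under pics/ and viewed, at most 10 in all, crops included, and the job is handed in when it is done.

Besides the shell and the picture viewer there is one more tool, called after "Emit:" in YAML: its name, and indented under it one key for each argument. arm_command: Moves the arm, as the interface text tells. Its arguments: {"type":"object","properties":{"dp":{"type":"array","items":{"type":"array","items":{"type":"number"}}},"delta_rot":{"type":"array","items":{"type":"array","items":{"type":"number"}}},"jaw":{"type":"number"},"squeeze":{"type":"number"}},"required":["dp","delta_rot"]}

```bash
mkdir -p pics; cat > h.py <<'E'
import cv2, numpy as np
from bench import env
from scipy.spatial.transform import Rotation as R
def ray(name,uv,z):
    c=env.calibration(name);K=np.array(c["K"])
    Rm=R.from_rotvec(np.ravel(c["rvec"])).as_matrix();t=np.ravel(c["tvec"])
    o=-Rm.T@t; uv=np.atleast_2d(uv).astype(float)
    d=np.c_[uv,np.ones(len(uv))]@np.linalg.inv(K).T@Rm
    return o+d*((z-o[2])/d[:,2])[:,None]
E
python3 - <<'E'
from h import *
for n in("top","side"):
    p,d=env.capture(n);cv2.imwrite(f"pics/{n}0.png",p);np.save(f"{n}0.npy",d)
s=env.get_state();print(s["ee_rot"],s["tcp_pos"],s["wrist_force"],s["time_s"])
print(R.from_rotvec(s["ee_rot"]).as_matrix().round(3))
E
```

```text
[-3.11779717e+00 -3.75649983e-01 -8.00504701e-05] [ 124.66365098 -509.58593203  249.76260649] [0.03371138 0.82957897 0.71582742] 0.1
[[ 0.971  0.238 -0.   ]
 [ 0.238 -0.971  0.001]
 [ 0.    -0.001 -1.   ]]
```

View pics/top0.png

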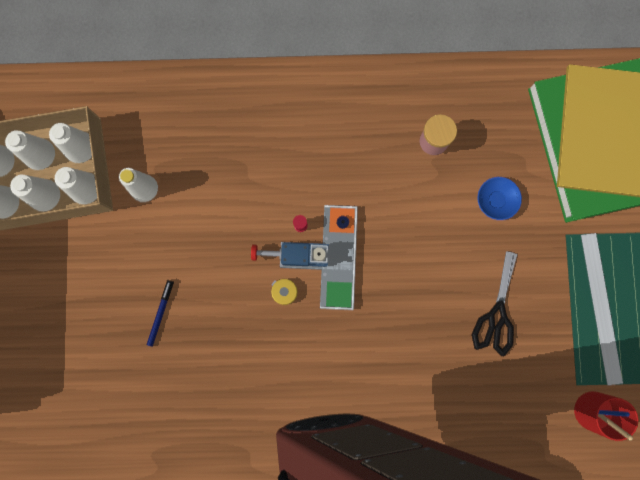

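View pics/side0.png

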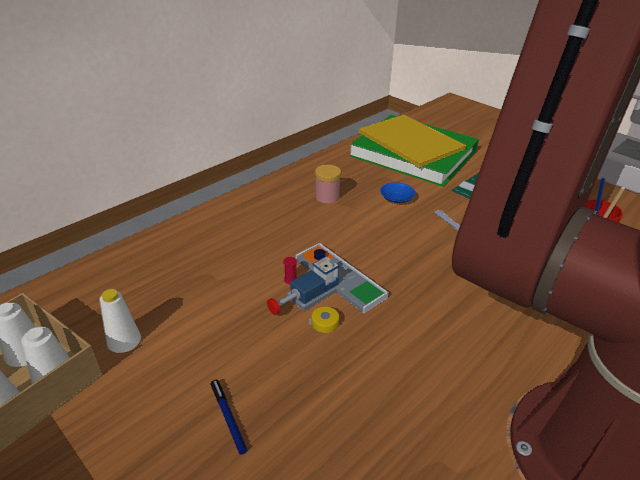

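Top view: feeder with the knob at (254,253), magazine (319,254), green pad (339,294), orange pad (342,220) with the navy bobbin, reel (300,223) and tape (284,292) on either side. The side view agrees.

```bash
python3 - <<'E'
from h import *
p=cv2.imread("pics/top0.png");h=cv2.cvtColor(p,cv2.COLOR_BGR2HSV)
def m(lo,hi,box):
    k=cv2.inRange(h,lo,hi);z=np.zeros_like(k);x0,y0,x1,y1=box;z[y0:y1,x0:x1]=k[y0:y1,x0:x1];return z
def rect(k): return cv2.minAreaRect(cv2.findNonZero(k))
g=rect(m((45,100,40),(80,255,255),(320,270,362,312)));o=rect(m((5,150,120),(16,255,255),(325,203,362,237)))
kn=rect(m((0,150,60),(8,255,255),(244,240,262,268)))
re=rect(m((165,100,60),(179,255,255),(285,210,315,235)));ta=rect(m((20,120,100),(35,255,255),(265,275,300,310)))
na=rect(m((100,100,0),(130,255,90),(332,212,352,232)))
print(g,o,kn)
G=ray("top",g[0],12)[0];O=ray("top",o[0],12)[0]
yv=(O-G)[:2];L=np.linalg.norm(yv);yv/=L
# O is left (+y) if x axis (image right) x y = up
xk=ray("top",kn[0],30)[0][:2]
mid=(G+O)[:2]/2; x=np.array([yv[1],-yv[0]])
if x@(mid-xk)<0:x=-x
org=mid-43*x
print("G",G,"O",O,"L",L,"x",x,"yaw",np.arctan2(x[1],x[0]),"org",org,"knob",xk,"pred face",org-134*x, "outlet",mid)
y=np.array([-x[1],x[0]])
for n,r,z in(("reel",re,50),("tape",ta,20),("navy",na,23),("knob",kn,43)):
    w=ray("top",r[0],z)[0][:2];print(n,w,"feeder",(w-org)@x,(w-org)@y)
gg=(G[:2]-org);print("green feeder",gg@x,gg@y)
# mag top
c=env.calibration("side");Rm=R.from_rotvec(np.ravel(c["rvec"])).as_matrix();print("side cam",-Rm.T@np.ravel(c["tvec"]))
print(env.calibration("wrist"))
E
```

```text
((338.5203857421875, 294.0723876953125), (24.163095474243164, 24.06796646118164), 2.726311206817627) ((341.5, 220.0), (24.0, 23.0), 90.0) ((254.0, 252.0), (16.0, 6.0), 90.0)
G [457.91368324  -8.22940607  12.        ] O [607.15019288 -18.33291374  12.        ] L 149.57812900886623 x [-0.06754669 -0.99771611] yaw -1.6383944879180303 org [535.43644578  29.620633  ] knob [544.4406349  157.50264061] pred face [544.48770239 163.31459231] outlet [532.53193806 -13.28115991]
reel [597.27615624  65.3573612 ] feeder -39.83217741489731 59.28457788424915
tape [465.30370937 100.91613546] feeder -66.39543738332999 -74.78833653329926
navy [601.31749153 -19.86926142] feeder 44.9268185071075 69.0734595742373
knob [543.03773273 156.04560795] feeder -126.64967652552181 -0.9556622568675381
green feeder 42.999999999999986 -74.78906450443309
side cam [  4.45508008 588.32837979 707.64878449]
{'K': array([[406.22709117,   0.        , 314.05596218],
       [  0.        , 406.22709117, 234.21470439],
       [  0.        ,   0.        ,   1.        ]]), 'hand_eye': array([[ 2.12313476e-04, -9.64378078e-01, -2.64527649e-01,
         6.78572741e+01],
       [ 9.99999877e-01,  3.23035016e-04, -3.75062636e-04,
         1.43103488e-01],
       [ 4.47153878e-04, -2.64527537e-01,  9.64378029e-01,
        -1.24340967e+02],
       [ 0.00000000e+00,  0.00000000e+00,  0.00000000e+00,
         1.00000000e+00]])}
```

Emit:
arm_command:
  dp:
    - [0,0,0]
    - [0,0,0]
    - [0,0,0]
    - [0,0,0]
    - [0,0,0]
    - [0,0,0]
    - [0,0,0]
    - [0,0,0]
  delta_rot:
    - [0,0,-0.12]
    - [0,0,-0.12]
    - [0,0,-0.12]
    - [0,0,-0.12]
    - [0,0,-0.12]
    - [0,0,-0.12]
    - [0,0,-0.12]
    - [0,0,-0.12]
  jaw: 1

```text
time_s: 0.77
tcp_pos: [124.7, -509.8, 250.0]
ee_rot: [-2.587, -1.781, -0.001]
wrist_force: [0.5, 0.1, -0.9]
finger_gap: -0.002
grasp_force: 0.0
```

Emit:
arm_command:
  dp:
    - [0,0,0]
    - [0,0,0]
    - [0,0,0]
    - [37,18.7,0]
    - [37,18.7,0]
    - [37,18.7,0]
    - [37,18.7,0]
    - [37,18.7,0]
  delta_rot:
    - [0,0,-0.12]
    - [0,0,-0.12]
    - [0,0,-0.062]
    - [0,0,0]
    - [0,0,0]
    - [0,0,0]
    - [0,0,0]
    - [0,0,0]

```text
time_s: 1.43
tcp_pos: [231.1, -329.9, 250.0]
ee_rot: [-2.297, -2.142, -0.0]
wrist_force: [1.3, 0.3, -0.4]
finger_gap: -0.003
grasp_force: 0.0
```

Emit:
arm_command:
  dp:
    - [37,18.7,0]
    - [37,18.7,0]
    - [37,18.7,0]
    - [37,18.7,0]
    - [37,18.7,0]
    - [37,18.7,0]
    - [37,18.7,0]
    - [37,18.7,0]
  delta_rot:
    - [0,0,0]
    - [0,0,0]
    - [0,0,0]
    - [0,0,0]
    - [0,0,0]
    - [0,0,0]
    - [0,0,0]
    - [0,0,0]

```text
time_s: 2.1
tcp_pos: [400.8, -44.7, 250.3]
ee_rot: [2.296, 2.143, 0.0]
wrist_force: [1.5, -1.9, -0.1]
finger_gap: 0.005
grasp_force: 0.0
```

Emit:
arm_command:
  dp:
    - [37,18.7,0]
    - [37,18.7,0]
    - [37,18.7,0]
    - [37,18.7,0]
    - [0,0,0]
    - [0,0,0]
  delta_rot:
    - [0,0,0]
    - [0,0,0]
    - [0,0,0]
    - [0,0,0]
    - [0,0,0]
    - [0,0,0]

```text
time_s: 2.6
tcp_pos: [485.4, 97.4, 249.6]
ee_rot: [-2.292, -2.147, 0.001]
wrist_force: [-0.8, 0.6, -0.6]
finger_gap: -0.0
grasp_force: 0.0
```

Emit:
arm_command:
  dp:
    - [27.7,13.7,0]
    - [27.7,13.7,0]
    - [27.7,13.7,0]
    - [27.7,13.7,0]
    - [0,0,40]
    - [0,0,40]
    - [0,0,0]
    - [0,0,0]
  delta_rot:
    - [0,0,0]
    - [0,0,0]
    - [0,0,0]
    - [0,0,0]
    - [0,0,0]
    - [0,0,0]
    - [0,0,0]
    - [0,0,0]

```text
time_s: 3.27
tcp_pos: [545.6, 200.9, 169.2]
ee_rot: [-2.296, -2.14, 0.007]
wrist_force: [1.0, -0.8, 0.8]
finger_gap: 0.003
grasp_force: 0.0
```

```bash
cat >> h.py <<'E'
def wray(uv,z,s):
    c=env.calibration("wrist");H=np.array(c["hand_eye"]);T=np.eye(4)
    T[:3,:3]=R.from_rotvec(s["ee_rot"]).as_matrix();T[:3,3]=s["tcp_pos"];M=T@H
    uv=np.atleast_2d(uv).astype(float);d=np.c_[uv,np.ones(len(uv))]@np.linalg.inv(c["K"]).T@M[:3,:3].T
    return M[:3,3]+d*((z-M[2,3])/d[:,2])[:,None]
X=np.array([-0.0675,-0.9977]);Y=np.array([0.9977,-0.0675]);ORG=np.array([535.4,29.6])
def fd(w): return np.c_[(w[:,:2]-ORG)@X,(w[:,:2]-ORG)@Y]
E
python3 - <<'E'
from h import *
s=env.get_state();p,d=env.capture("wrist");cv2.imwrite("pics/w1.png",p);print(s["tcp_pos"],s["time_s"],fd(np.array([s["tcp_pos"]])))
h=cv2.cvtColor(p,cv2.COLOR_BGR2HSV)
k=cv2.inRange(h,(0,150,50),(9,255,255))|cv2.inRange(h,(176,150,50),(179,255,255))
n,l,st,c=cv2.connectedComponentsWithStats(k)
for i in range(1,n):
    if st[i,4]>150: print(st[i],c[i],fd(wray(c[i],43,s)))
E
```

```text
[545.63286284 200.90386053 169.24935697] 3.2667 [[-171.6005799    -1.35368333]]
[297 269  46  26 572] [322.46328671 277.21853147] [[-140.42766114    4.42827988]]
```

View pics/w1.png

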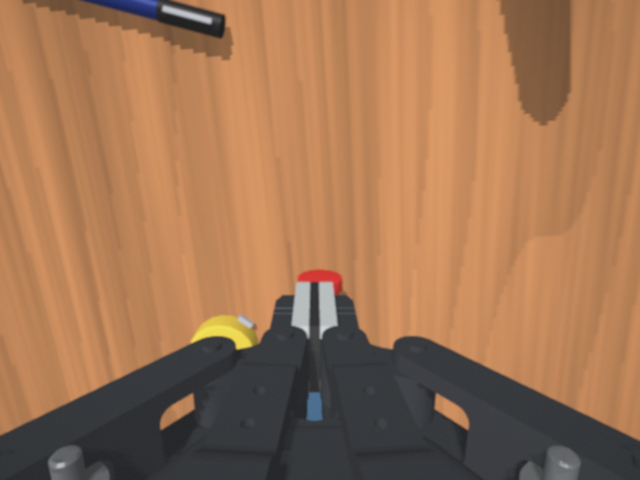

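The wrist view shows the knob at (320,277), just right of the closed fingertips (col 314); the tape is at (225,335), clear. Descending behind the knob.

Emit:
arm_command:
  dp:
    - [0,2.5,35]
    - [0,0,35]
    - [0,0,35]
    - [0,0,25]
    - [0,0,9]
    - [0,0,0]
    - [0,0,0]
  delta_rot:
    - [0,0,0]
    - [0,0,0]
    - [0,0,0]
    - [0,0,0]
    - [0,0,0]
    - [0,0,0]
    - [0,0,0]

```text
time_s: 3.9
tcp_pos: [551.7, 202.2, 33.6]
ee_rot: [2.296, 2.142, 0.004]
wrist_force: [-0.8, -0.3, 0.5]
finger_gap: -0.001
grasp_force: 0.0
```

Emit:
arm_command:
  dp:
    - [-5,0,0]
    - [-5,0,0]
    - [-4,0,0]
    - [-4,0,0]
    - [-3,0,0]
    - [-3,0,0]
    - [0,0,0]
  delta_rot:
    - [0,0,0]
    - [0,0,0]
    - [0,0,0]
    - [0,0,0]
    - [0,0,0]
    - [0,0,0]
    - [0,0,0]

```text
time_s: 4.48
tcp_pos: [548.3, 177.6, 31.4]
ee_rot: [2.297, 2.143, -0.0]
wrist_force: [0.2, 1.0, 0.5]
finger_gap: 0.002
grasp_force: 0.0
```

```bash
python3 - <<'E'
from h import *
s=env.get_state();print(s["tcp_pos"],s["wrist_force"],fd(np.array([s["tcp_pos"]])))
p,d=env.capture("side");q=p[220:360,220:420];cv2.imwrite("pics/s1.png",cv2.resize(q,None,fx=4,fy=4))
E
```

```text
[548.33438859 177.63432086  31.37883978] [0.19436839 0.99218796 0.52321215] [[-148.56691315    2.91232284]]
```

View pics/s1.png

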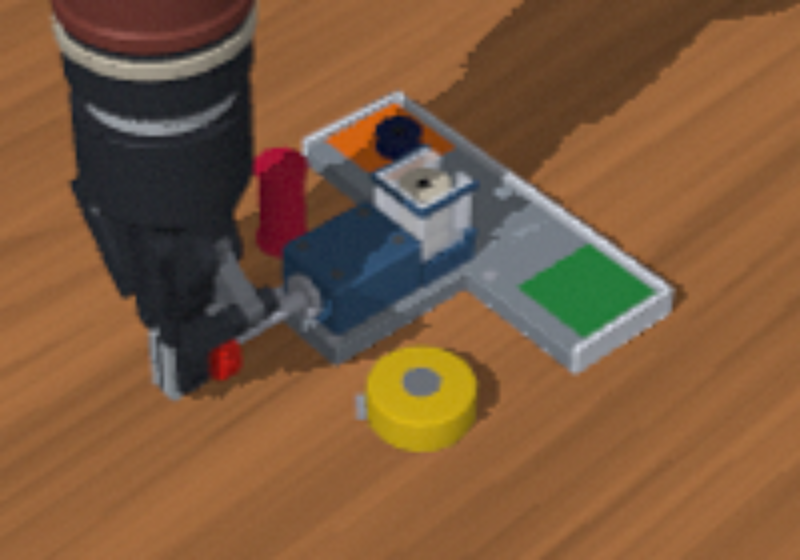

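Emit:
arm_command:
  dp:
    - [-4,-0.3,0]
    - [-4,-0.3,0]
    - [-4,-0.3,0]
    - [-4,0,0]
    - [-4,0,0]
    - [-4,0,0]
    - [-4,0,0]
    - [-4,0,0]
  delta_rot:
    - [0,0,0]
    - [0,0,0]
    - [0,0,0]
    - [0,0,0]
    - [0,0,0]
    - [0,0,0]
    - [0,0,0]
    - [0,0,0]

```text
time_s: 5.2
tcp_pos: [546.0, 147.4, 31.4]
ee_rot: [-2.295, -2.144, -0.005]
wrist_force: [3.4, 8.9, -2.6]
finger_gap: -0.003
grasp_force: 4.2
```

Emit:
arm_command:
  dp:
    - [-4,0,0]
    - [-3,0,0]
    - [-3,0,0]
    - [-2,0,0]
    - [-1,0,0]
    - [0,0,0]
  delta_rot:
    - [0,0,0]
    - [0,0,0]
    - [0,0,0]
    - [0,0,0]
    - [0,0,0]
    - [0,0,0]

```text
time_s: 5.7
tcp_pos: [545.1, 134.5, 31.4]
ee_rot: [-2.295, -2.144, -0.005]
wrist_force: [3.4, 7.6, -2.8]
finger_gap: 0.003
grasp_force: 4.1
```

Emit:
arm_command:
  dp:
    - [-1.5,0,0]
    - [-1.5,0,0]
    - [-1.5,0,0]
    - [0,0,0]
  delta_rot:
    - [0,0,0]
    - [0,0,0]
    - [0,0,0]
    - [0,0,0]

```text
time_s: 6.03
tcp_pos: [544.8, 130.2, 31.4]
ee_rot: [-2.295, -2.144, -0.005]
wrist_force: [2.8, 9.3, -2.6]
finger_gap: -0.003
grasp_force: 4.5
```

Emit:
arm_command:
  dp:
    - [-1,0,0]
    - [-1,0,0]
    - [0,0,0]
  delta_rot:
    - [0,0,0]
    - [0,0,0]
    - [0,0,0]

```text
time_s: 6.28
tcp_pos: [544.7, 128.3, 31.5]
ee_rot: [-2.295, -2.144, -0.005]
wrist_force: [3.7, 9.4, -2.8]
finger_gap: -0.001
grasp_force: 4.7
```

Emit:
arm_command:
  dp:
    - [-1,0,0]
    - [-1,0,0]
    - [0,0,0]
  delta_rot:
    - [0,0,0]
    - [0,0,0]
    - [0,0,0]

```text
time_s: 6.53
tcp_pos: [544.6, 127.2, 31.5]
ee_rot: [-2.293, -2.144, -0.008]
wrist_force: [2.8, 13.8, -3.4]
finger_gap: 0.001
grasp_force: 7.0
```

Emit:
arm_command:
  dp:
    - [-1,0,0]
    - [0,0,0]
  delta_rot:
    - [0,0,0]
    - [0,0,0]

```text
time_s: 6.7
tcp_pos: [544.6, 127.1, 31.5]
ee_rot: [-2.291, -2.143, -0.01]
wrist_force: [3.5, 17.7, -3.3]
finger_gap: -0.001
grasp_force: 9.3
```

The stop is reached: force rises with no further travel. Letting the plunger back out.

Emit:
arm_command:
  dp:
    - [5,0,0]
    - [8,0,0]
    - [10,0,0]
    - [12,0,0]
    - [12,0,0]
    - [12,0,0]
    - [12,0,0]
    - [8,0,0]
  delta_rot:
    - [0,0,0]
    - [0,0,0]
    - [0,0,0]
    - [0,0,0]
    - [0,0,0]
    - [0,0,0]
    - [0,0,0]
    - [0,0,0]

```text
time_s: 7.37
tcp_pos: [549.0, 204.2, 31.2]
ee_rot: [-2.296, -2.144, 0.0]
wrist_force: [-0.9, 0.6, -0.7]
finger_gap: -0.0
grasp_force: 0.0
```

Emit:
arm_command:
  dp:
    - [0,0,-35]
    - [0,0,-35]
    - [0,0,-35]
    - [0,0,-30]
    - [0,0,0]
  delta_rot:
    - [0,0,0]
    - [0,0,0]
    - [0,0,0]
    - [0,0,0]
    - [0,0,0]

```text
time_s: 7.78
tcp_pos: [552.2, 203.9, 172.5]
ee_rot: [2.293, 2.141, 0.012]
wrist_force: [1.7, -0.3, 0.8]
finger_gap: -0.002
grasp_force: 0.0
```

```bash
python3 - <<'E'
from h import *
s=env.get_state();print(s["tcp_pos"],s["wrist_force"],fd(np.array([s["tcp_pos"]])))
a,_=env.capture("side");b,_=env.capture("top")
q=np.hstack([cv2.resize(a[230:330,255:395],(400,286),interpolation=cv2.INTER_CUBIC),cv2.resize(b[195:315,235:375],(400,343),interpolation=cv2.INTER_CUBIC)[:286]*1])
q2=cv2.resize(b[195:315,235:375],(640,549),interpolation=cv2.INTER_CUBIC)
cv2.imwrite("pics/top2full.png",b);cv2.imwrite("pics/s2.png",cv2.resize(a[225:335,255:395],(400,314)))
cv2.imwrite("pics/c2.png",np.vstack([cv2.resize(q2,(400,343)),q2[:0,:400],]) if 0 else np.hstack([cv2.resize(q2,(400,343)),cv2.copyMakeBorder(cv2.resize(a[225:335,255:395],(400,314)),0,29,0,0,0)]))
E
```

```text
[552.18923897 203.92672814 172.48723828] [ 1.74749529 -0.32228253  0.80686769] [[-175.0590503     4.98356957]]
```

View pics/c2.png

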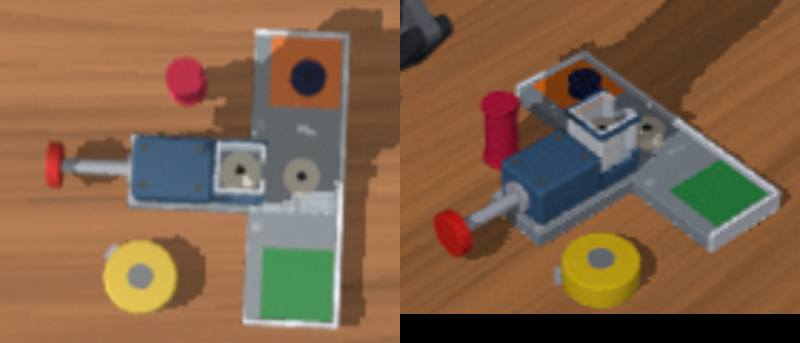

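A single bobbin is out at crop (301,176) and the plunger is fully back. Navy is at (308,78), its place unchanged.

```bash
python3 - <<'E'
from h import *
for n,uv in(("bob",(301,176)),("navy",(308,78)),("magtop",(241,167))):
    w=ray("top",(235+uv[0]*.35,195+uv[1]*.35),60 if n=="magtop" else 23);print(n,w,fd(w))
s=env.get_state();x=R.from_rotvec(s["ee_rot"]).as_matrix();print(x.round(3))
E
```

```text
bob [[531.79204797 -13.63678793  23.        ]] [[43.38088008 -0.68117056]]
navy [[600.69477542 -20.45303353  23.        ]] [[45.53051421 68.5231772 ]]
magtop [[535.30323689  27.80598354  60.        ]] [[1.79642173 0.02455556]]
[[ 0.069  0.998  0.003]
 [ 0.998 -0.069  0.   ]
 [ 0.001  0.002 -1.   ]]
```

Emit:
arm_command:
  dp:
    - [-36.5,4.5,0]
    - [-36.5,4.5,0]
    - [-36.5,4.5,0]
    - [-36.5,4.5,0]
    - [-36.5,4.5,0]
    - [-36.5,4.5,0]
    - [0,0,0]
    - [0,0,0]
  delta_rot:
    - [0,0,0]
    - [0,0,0]
    - [0,0,0]
    - [0,0,0]
    - [0,0,0]
    - [0,0,0]
    - [0,0,0]
    - [0,0,0]

```text
time_s: 8.55
tcp_pos: [560.1, -19.2, 164.8]
ee_rot: [-2.299, -2.138, 0.003]
wrist_force: [0.0, 1.2, -0.8]
finger_gap: 0.004
grasp_force: 0.0
```

```bash
python3 - <<'E'
from h import *
s=env.get_state();p,d=env.capture("wrist");cv2.imwrite("pics/w3.png",p);print(s["tcp_pos"],fd(np.array([s["tcp_pos"]])));print(R.from_rotvec(s["ee_rot"]).as_matrix().round(3))
E
```

```text
[560.13854622 -19.16150496 164.78024201] [[46.97950163 27.97304915]]
[[ 0.072  0.997 -0.003]
 [ 0.997 -0.072  0.   ]
 [ 0.    -0.003 -1.   ]]
```

View pics/w3.png

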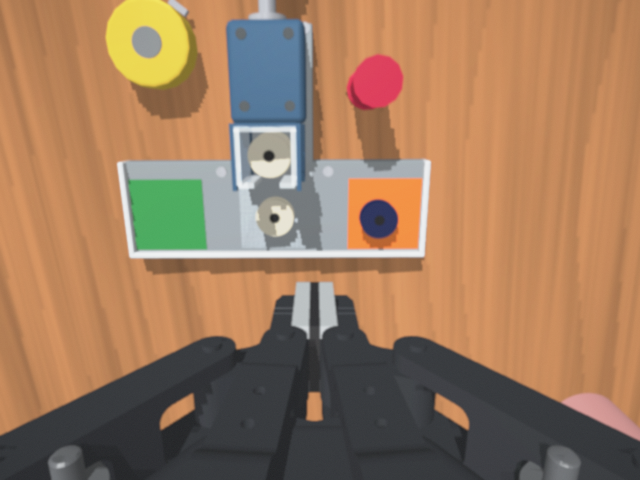

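Wrist view: bobbin (275,217), navy (379,219), green pad centre (169,214), front rim at row 254; fingertips at col 314.

```bash
python3 - <<'E'
from h import *
s=env.get_state();T=R.from_rotvec(s["ee_rot"]).as_matrix()
print(s["tcp_pos"])
for n,uv,z in(("bob",(275,217),23),("navy",(379,219),23),("green",(169,214),12),("gR",(205,215),12),("rim",(275,252),17),("magfront",(267,188),45)):
    w=wray(uv,z,s);print(n,fd(w),"tool",(T.T@(w[0]-s["tcp_pos"])).round(1))
E
```

```text
[560.11120885 -17.82638647 164.95461433]
bob [[39.39727035  2.19856242]] tool [  6.1 -25.3 142. ]
navy [[40.94168792 72.12048386]] tool [  4.8  44.6 141.8]
green [[ 39.584328   -72.95269571]] tool [   5.7 -100.4  153.2]
gR [[ 40.35950217 -47.83081251]] tool [  5.  -75.3 153.1]
rim [[66.00378453  0.87577195]] tool [-20.5 -26.5 148. ]
magfront [[16.38613604  0.10023584]] tool [ 29.1 -27.5 120. ]
```

Emit:
arm_command:
  dp:
    - [4,5,0]
    - [0,0,30]
    - [0,0,30]
    - [0,0,25]
    - [0,0,15]
    - [0,0,0]
    - [0,0,0]
  delta_rot:
    - [0,0,0]
    - [0,0,0]
    - [0,0,0]
    - [0,0,0]
    - [0,0,0]
    - [0,0,0]
    - [0,0,0]

```text
time_s: 9.18
tcp_pos: [565.8, -12.4, 65.7]
ee_rot: [-2.293, -2.145, 0.002]
wrist_force: [-0.8, 0.1, -0.4]
finger_gap: -0.002
grasp_force: 0.0
```

Emit:
arm_command:
  dp:
    - [-2,0,12]
    - [0,0,10]
    - [0,0,7]
    - [0,0,3]
    - [0,0,0]
    - [0,0,0]
  delta_rot:
    - [0,0,0]
    - [0,0,0]
    - [0,0,0]
    - [0,0,0]
    - [0,0,0]
    - [0,0,0]

```text
time_s: 9.68
tcp_pos: [566.3, -15.8, 34.6]
ee_rot: [2.297, 2.144, 0.0]
wrist_force: [-0.3, -0.0, 0.6]
finger_gap: -0.002
grasp_force: 0.0
```

```bash
python3 - <<'E'
from h import *
s=env.get_state();print(s["tcp_pos"],s["wrist_force"],fd(np.array([s["tcp_pos"]])))
p,d=env.capture("wrist");cv2.imwrite("pics/w4.png",p)
E
```

```text
[566.26101428 -15.83638359  34.58955659] [-0.30351058 -0.02131393  0.58277746] [[43.24876145 33.85698984]]
```

View pics/w4.png

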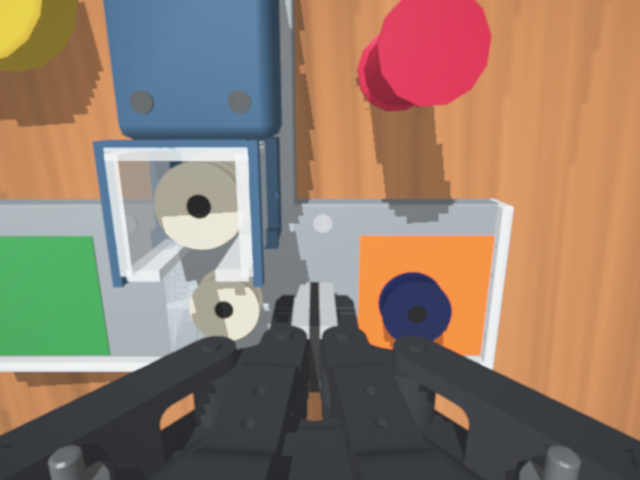

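The fingers stand between the bobbin (225,308) and navy (415,310), almost centred on the bobbin. Pushing along −y.

Emit:
arm_command:
  dp:
    - [2,-2,0]
    - [0,-3,0]
    - [0,-4,0]
    - [0,-4,0]
    - [0,-4,0]
    - [0,-4,0]
    - [0,-4,0]
    - [0,-4,0]
  delta_rot:
    - [0,0,0]
    - [0,0,0]
    - [0,0,0]
    - [0,0,0]
    - [0,0,0]
    - [0,0,0]
    - [0,0,0]
    - [0,0,0]

```text
time_s: 10.4
tcp_pos: [536.9, -11.9, 34.4]
ee_rot: [2.297, 2.143, 0.0]
wrist_force: [-0.0, -0.3, 0.8]
finger_gap: 0.002
grasp_force: 0.3
```

Emit:
arm_command:
  dp:
    - [0,-4,0]
    - [0,-4,0]
    - [0,-4,0]
    - [0,-4,0]
    - [0,-4,0]
    - [0,-4,0]
    - [0,-3,0]
    - [0,0,0]
  delta_rot:
    - [0,0,0]
    - [0,0,0]
    - [0,0,0]
    - [0,0,0]
    - [0,0,0]
    - [0,0,0]
    - [0,0,0]
    - [0,0,0]

```text
time_s: 11.07
tcp_pos: [509.5, -10.0, 34.2]
ee_rot: [-2.296, -2.143, 0.001]
wrist_force: [-0.2, 0.0, -0.3]
finger_gap: 0.001
grasp_force: 0.0
```

```bash
python3 - <<'E'
from h import *
s=env.get_state();print(s["tcp_pos"],s["wrist_force"],fd(np.array([s["tcp_pos"]])))
p,d=env.capture("wrist");cv2.imwrite("pics/w5.png",p)
E
```

```text
[509.53164748  -9.95476578  34.23439332] [-0.22269301  0.03375522 -0.26155656] [[ 41.20990362 -23.13890862]]
```

View pics/w5.png

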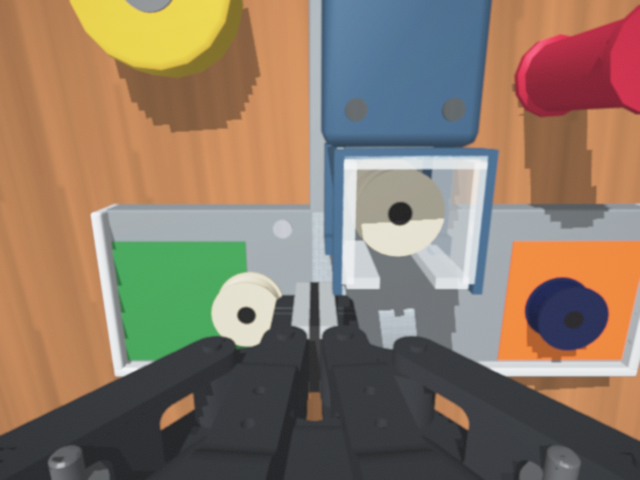

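Bobbin is at (246,310), its centre over the green pad's near edge (pad cols 116–248). About 26 mm more.

Emit:
arm_command:
  dp:
    - [0,-4,0]
    - [0,-4,0]
    - [0,-4,0]
    - [0,-4,0]
    - [0,-4,0]
    - [0,-3,0]
    - [0,-2,0]
    - [0,-1,0]
  delta_rot:
    - [0,0,0]
    - [0,0,0]
    - [0,0,0]
    - [0,0,0]
    - [0,0,0]
    - [0,0,0]
    - [0,0,0]
    - [0,0,0]

```text
time_s: 11.78
tcp_pos: [484.1, -8.2, 34.3]
ee_rot: [-2.297, -2.143, 0.0]
wrist_force: [-0.7, -0.5, 0.1]
finger_gap: -0.003
grasp_force: 0.1
```

Emit:
arm_command:
  dp:
    - [0,4,0]
    - [0,5,0]
    - [0,0,-10]
    - [0,0,-25]
    - [0,0,-35]
    - [0,0,-35]
    - [0,0,0]
    - [0,0,0]
  delta_rot:
    - [0,0,0]
    - [0,0,0]
    - [0,0,0]
    - [0,0,0]
    - [0,0,0]
    - [0,0,0]
    - [0,0,0]
    - [0,0,0]

```text
time_s: 12.45
tcp_pos: [495.3, -9.2, 141.9]
ee_rot: [2.294, 2.141, 0.005]
wrist_force: [0.3, -1.3, -0.3]
finger_gap: -0.0
grasp_force: 0.0
```

```bash
python3 - <<'E'
from h import *
s=env.get_state();print(s["tcp_pos"],s["wrist_force"],fd(np.array([s["tcp_pos"]])))
p,d=env.capture("wrist");cv2.imwrite("pics/w6.png",p)
E
```

```text
[495.34830765  -9.18523875 141.92370723] [ 0.30987717 -1.32318618 -0.34844297] [[ 41.39952194 -37.34156984]]
```

View pics/w6.png

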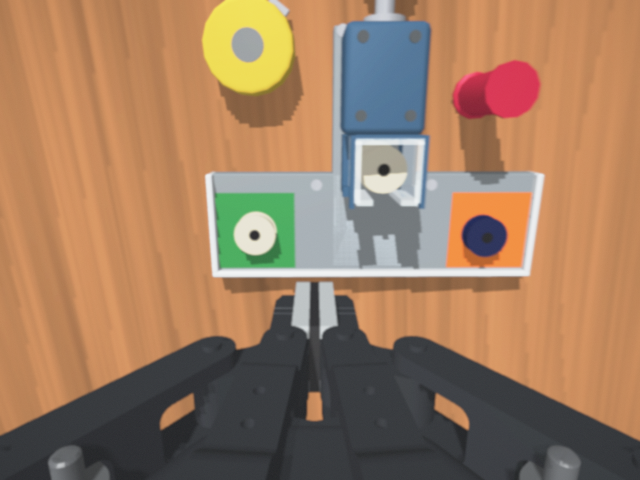

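The bobbin at (255,234) lies flat and wholly on the green pad (216–295, 193–268). Navy at (485,236) and the rest are untouched, and the robot is clear.

```bash
python3 -c "
from bench import env
print(env.close_job())"
```

```text
the job is handed in; nothing more can be done
None
```

I pressed the plunger fully home once and it sprang back; the single bobbin it fed now lies flat and wholly on the green pad, nothing else appeared moved in the camera views, and I handed the job in at about 12.5 s.

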